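# Clip the spanners back into the tool tray

### The arm

A 6-joint arm with a two-finger parallel gripper is mounted at the origin on a cart in front of the work surface, level with it; the furniture and walls round the work are solid. World frame = base frame: x ahead of the robot, y to its left, z up, the work surface at z = 0. Lengths are in mm, angles in rad, forces in N, time in s.
With the tool pointing down it reaches from about 275 to 825 mm from the base axis. Payload 5.2 kg.
Tool frame: the origin (TCP) lies at the very end of the fingers, on their centre line; the grasp point (between the pads) lies bot.tcp_to_grasp behind it (bot.tcp_to_grasp is the distance from the TCP to the grasp point, in mm); z points along the fingers, y is the line along which they close (so a half turn about z gives the same grasp; the last joint's range is limited). The gripper opens to 93 mm and grips with 3 to 60 N. Pads are 15 mm wide; open, the fingers measure 128 mm over their backs; the gripper's body (75 mm by 188 mm) begins 65 mm behind the grasp point.
Start: joints at [-1.426, 0.259, 1.535, -0, 1.348, -0.203], TCP at [187.478, -517.066, 218.653] pointing down, gripper open.
Joint ranges: [-3.14, 3.14], [-0.91, 2.08], [0.19, 2.58], [-1.22, 4.36], [0.22, 2.71], [-3.12, 3.12]. Speed limits (rad/s): [2.57, 2.57, 3.14, 3.14, 3.14, 3.14].

### API

Orientations are given as [roll, pitch, yaw] about the fixed x, y, z axes, in that order (R = Rz(yaw) Ry(pitch) Rx(roll)).
In Python, from plant import bot gives the robot as it stands. The module is installed in compiled form; this text tells all that it offers.
- The arm moves only by the shell command python3 -m creep 'ROWS'. ROWS is JSON, a list of rows, each an object of numbers: "wx", "wy", "wz": the turn, a rotation vector about the tool's x, y, z in rad; "x", "y", "z": the shift along the tool's x, y, z in cm; "grip": the finger opening in cm, from 0 to 9.3. In form: [{"wx": .., "wy": .., "wz": .., "x": .., "y": .., "z": .., "grip": ..}, ...]. A call has 1 to 20 rows; each row is the pose to reach, as a shift and turn from the pose commanded when the call began, along the tool's axes at that moment; what a row does not reach only later rows make up. A row lasts 1/8 s, in which the tool goes at most 62.5 mm and 10.7 degrees, less where a joint would pass 70% of its speed; a pose out of reach is approached as far as the arm can. A call with a gripper value outside its range is refused whole. The fingers move at their own pace and stop on an object; the grip force is fixed at half the most. Time passes only in rows, so rows that repeat a pose let the fingers close. It gives the time, the measured TCP pose, the force, the opening and the grip force at its end, in the units of the state.
- bot.state(): the state, without advancing time (a new reading comes with each control period).
- bot.camera(name): name is "side" or "top"; returns a dict with "img" (400x640x3 uint8, red, green, blue), "vertical_fov" (degrees; the focal length in pixels is half the picture's height over the tangent of half this angle, whatever the lens; pixels are square), "cx", "cy" (the principal point, pixels), "dist_coeffs" ([k1, k2, p1, p2, k3] as OpenCV has them; the pictures are not rectified), "camera_from_world" (4x4, takes a point from world to camera coordinates). Camera axes: x right, y down, z forward; pixel columns grow to the right and rows downward; lengths in mm; the calibration is good to about 2 mm. A picture is of the moment at which its call begins. There is no depth.
- bot.sign_off(): hands the job in; it is judged then, once.
The state is a dict: "time": time; "qpos": joint angles; "qd": joint speeds; "joint_torque": joint torques, N m; "position": TCP position; "eef_rot": TCP orientation; "contact_force": force on the tool from outside, world axes, zero at the start; "ft_torque": the same for the moment, N m; "finger_gap": opening from 0.0 (shut) to 1.0 (fully open); "grip_force": force on a finger pad.
Only numpy, scipy, OpenCV 4.12 (cv2) and the standard library are available. Lean on these libraries where they do the work, as an engineer would, in place of code of your own. Each camera call takes 0.05 s, during which the arm holds its last target. There are 200 camera calls.

### The job

Put the two loose combination spanners back into their own cut-out pockets in the tool tray: slip the ring end under the steel keeper strap, let the spanner down into its pocket, then press the open-jaw end down until the spring catch snaps over it. Do not force a spanner that has not found its pocket, and leave the other things on the bench where they are.

Things in the scene. Friction and masses are not known exactly. Their poses are not given: they have to be found in the camera images.
- tray: grey sheet-steel pan, 200 x 314 mm (x, y), rim 13 mm high, fixed. Origin: centre of its underside; +y (roughly away from the robot) is where the jaw ends point, x lies across the three pockets. In it a black cut-out insert, face 11 mm and pocket floors 5 mm above the bench, smaller than the pan: it sits up to 8 mm off centre in x and 4 mm in y (not reported: feel or look) and does not shift in use
- place_trough (a point): a point of the pan, 5 mm above the bench, at the middle of the insert's finger trough: floor level with the pocket floors, right across the insert in x, 76 mm wide in y, so that a shank can be held by its middle while it is laid down, and let go. The left pocket (58 mm left of the middle one) already holds the 258 mm spanner, clipped in, as a pattern
- spanner_mid: longer of the two loose bright-steel combination spanners: 216 mm long, 8 mm thick, about 0.14 kg, flat on the bench at the start. Origin: middle of its length, on its underside; +y along the shank to the open-jaw end, -y to the ring end, z up. Shank 12 mm wide, its flanks 1 to 6 mm above the underside, straight within 60 mm of the origin: pinch it there across x. Belongs in the middle pocket
- spanner_small: shorter of the two loose bright-steel combination spanners: 180 mm long, 8 mm thick, about 0.1 kg, flat on the bench at the start. Origin: middle of its length, on its underside; +y along the shank to the open-jaw end, -y to the ring end, z up. Shank 10 mm wide, its flanks 1 to 6 mm above the underside, straight within 50 mm of the origin: pinch it there across x. Belongs in the right-hand pocket
- spanner_mid_ring (a point): centre of the ring of the 216 mm spanner, on its underside, 92 mm from its origin (-y); ring 32 mm across, 8 mm high
- spanner_mid_jaw (a point): middle of the open jaw of the 216 mm spanner, on its underside plane, 88 mm from its origin (+y); jaw 36 mm wide, 7 mm high, ends 108 mm from the origin; it is solid (press there) about 80 mm from the origin
- spanner_small_ring (a point): centre of the ring of the 180 mm spanner, on its underside, 78 mm from its origin (-y); ring 25 mm across, 8 mm high
- spanner_small_jaw (a point): middle of the open jaw of the 180 mm spanner, on its underside plane, 77 mm from its origin (+y); jaw 28 mm wide, 7 mm high, ends 90 mm from the origin; it is solid (press there) about 68 mm from the origin
- place_mid (a point): a point of the pan under the middle pocket (for the 216 mm spanner): with the insert centred, that spanner's origin lies here when home, its axes parallel to the tray's; the pocket itself is off by as much as the insert (up to 8 mm in x, 4 mm in y). Cut-out 6 mm deep, 1.5 to 2 mm wider than the tool each side, 1 mm longer behind the ring, where its end wall stands (109 mm from here)
- place_small (a point): a point of the pan under the right-hand pocket (for the 180 mm spanner): with the insert centred, that spanner's origin lies here when home, its axes parallel to the tray's; the pocket itself is off by as much as the insert (up to 8 mm in x, 4 mm in y). Cut-out 6 mm deep, 1.5 to 2 mm wider than the tool each side, 1 mm longer behind the ring, where its end wall stands (91 mm from here)
- place_mid_strap (a point): point on the pocket floor under the front (+y) edge of the fixed steel strap that bridges the ring end of the middle pocket (insert centred). Strap underside 12.5 mm above the floor, 2.5 mm thick, 14 mm long to -y; it covers the last 10 mm of the ring. The cut-out is 22 mm longer than the ring in front of it: set the ring down 11 to 19 mm ahead of home, jaw end raised 7 to 12 degrees, then slide it back to the end wall
- place_small_strap (a point): point on the pocket floor under the front (+y) edge of the fixed steel strap that bridges the ring end of the right-hand pocket (insert centred). Strap underside 12.5 mm above the floor, 2.5 mm thick, 14 mm long to -y; it covers the last 10 mm of the ring. The cut-out is 22 mm longer than the ring in front of it: set the ring down 11 to 19 mm ahead of home, jaw end raised 7 to 12 degrees, then slide it back to the end wall
- catch_mid (a joint): travel in m of the spring catch at the jaw end of the middle pocket: 0 closed (nose over the jaw's tip), 0.008 pushed fully back (+y). A jaw let down rests on its bevel, 9 to 15 mm above the floor; pressing with 5 to 12 N pushes the bolt back until it snaps over the jaw. Spring 0.9 N at 0, 8 N fully back
- catch_small (a joint): travel in m of the spring catch at the jaw end of the right-hand pocket: 0 closed (nose over the jaw's tip), 0.008 pushed fully back (+y). A jaw let down rests on its bevel, 9 to 15 mm above the floor; pressing with 5 to 12 N pushes the bolt back until it snaps over the jaw. Spring 0.9 N at 0, 8 N fully back
- place_mid_catch (a point): point on the pocket floor under the front edge of the middle catch's nose (insert centred), 4 mm inside the home jaw tip; the nose is 13 mm wide, over the left (-x) prong of the jaw, its underside 8 mm above the floor, its bevel rising 8 mm to +y; behind it a steel cover 20 mm wide, its top 18 mm above the floor, with a small thumb stud
- place_small_catch (a point): point on the pocket floor under the front edge of the right-hand catch's nose (insert centred), 4 mm inside the home jaw tip; the nose is 13 mm wide, over the left (-x) prong of the jaw, its underside 8 mm above the floor, its bevel rising 8 mm to +y; behind it a steel cover 20 mm wide, its top 18 mm above the floor, with a small thumb stud
- place_mid_ring (a point): where the ring point of the 216 mm spanner lies when home, if the insert were centred; on the pocket floor
- place_mid_jaw (a point): where the jaw point of the 216 mm spanner lies when home, if the insert were centred; on the pocket floor
- place_small_ring (a point): where the ring point of the 180 mm spanner lies when home, if the insert were centred; on the pocket floor
- place_small_jaw (a point): where the jaw point of the 180 mm spanner lies when home, if the insert were centred; on the pocket floor
- flux_tin: round blue tin 77 mm across, 39 mm high, a bystander; origin under its centre
- elbow: grey pipe elbow 59 x 83 x 42 mm, a bystander; origin under its centre
- lock_nut: grey lock nut 41 x 47 x 18 mm, a bystander; origin under its centre
- tape_measure: yellow tape measure 68 x 72 x 34 mm, a bystander; origin under its centre

How it is judged (in metres and radians):
At the end, for the whole second after the job is handed in: Both loose spanners lie at rest, right way up, in their own pockets: underside of ring and jaw within 2.8 mm of the pocket floor, ring and jaw within 14 mm of their places in the pan, and both catches snapped back over the jaws (under 2 mm of travel) (height (world z) of spanner_mid_ring between 0.0035 and 0.0078 m and horizontal distance between spanner_mid_ring and place_mid_ring below 0.014 m and height (world z) of spanner_mid_jaw between 0.0035 and 0.0078 m and horizontal distance between spanner_mid_jaw and place_mid_jaw below 0.014 m and value of joint each of catch_mid, catch_small below 0.002 m and linear speed of each of spanner_mid, spanner_small below 0.02 m/s and height (world z) of spanner_small_ring between 0.0035 and 0.0078 m and horizontal distance between spanner_small_ring and place_small_ring below 0.014 m and height (world z) of spanner_small_jaw between 0.0035 and 0.0078 m and horizontal distance between spanner_small_jaw and place_small_jaw below 0.014 m); the robot touches nothing.
It fails at once if a bystander (flux tin, elbow, lock nut, tape measure) is pushed more than 30 mm (distance of any of flux_tin, elbow, lock_nut, tape_measure from where it was at the start of the episode above 0.03 m).
It fails at once if a spanner is forced against the tray with more than 80 N (contact force between any of spanner_mid, spanner_small and tray above 80 N).
It also fails if it takes over 72 s, if anything falls off the work surface, if the arm or the gripper's body presses on something with over 40 N, if the wrist force passes 120 N, or if a joint passes its speed limit or range.

## Working session

There is one attempt and no reset: what is moved stays moved. The work goes in short steps, Python scripts to look and compute and a shell command to move; the robot and the scene stay as the last step left them, time stands still between calls to the robot, and variables do not carry over. Pictures are saved under pics/ and viewed, at most 10 in all, crops included, and the job is handed in when it is done.

```bash
mkdir -p pics
python3 - <<'E'
from plant import bot
import cv2,pickle
for n in("top","side"):
    c=bot.camera(n); pickle.dump(c,open(n+".pkl","wb"))
    cv2.imwrite(f"pics/{n}0.png",cv2.cvtColor(c["img"],cv2.COLOR_RGB2BGR))
    print(n,c["vertical_fov"],c["cx"],c["cy"],c["dist_coeffs"],c["camera_from_world"])
print(bot.state(),bot.tcp_to_grasp)
E
```

```text
top 45.72101075375882 325.6196094544837 193.25052891462767 [0.0468448 0.        0.        0.        0.       ] [[-4.66436043e-03 -9.99931425e-01  1.07419311e-02 -6.33035647e+01]
 [-9.95714997e-01  3.65203781e-03 -9.24029630e-02  5.73085283e+02]
 [ 9.23573966e-02 -1.11269026e-02 -9.95663750e-01  1.36487827e+03]
 [ 0.00000000e+00  0.00000000e+00  0.00000000e+00  1.00000000e+00]]
side 50.45898662531222 312.3593361332067 204.35538104480537 [-0.11654177  0.          0.          0.          0.        ] [[ 9.99829816e-01  1.01151871e-02  1.54279925e-02 -5.43291832e+02]
 [ 1.83440047e-02 -6.33907351e-01 -7.73191417e-01 -1.87559232e+01]
 [ 1.95894203e-03  7.73342843e-01 -6.33985023e-01  1.03126549e+03]
 [ 0.00000000e+00  0.00000000e+00  0.00000000e+00  1.00000000e+00]]
{'time': 0.1, 'qpos': array([-1.42578579e+00,  2.59240717e-01,  1.53596907e+00, -1.66569482e-05,
        1.34801492e+00, -2.02788160e-01]), 'qd': array([-0.00053509, -0.00253531, -0.00299287,  0.00011562, -0.00032822,
       -0.00136521]), 'joint_torque': array([ 1.58487339e-03, -4.38213336e+01, -2.84642833e+01,  7.19546084e-02,
        3.62529885e-02, -5.98565907e-05]), 'position': array([ 187.40506238, -516.55787258,  217.9185126 ]), 'eef_rot': array([-3.13999077e+00, -3.12790602e-04,  3.47802145e-01]), 'contact_force': array([ 0.05324867, -0.09578965,  0.21894951]), 'ft_torque': array([-0.00170613, -0.00798209,  0.00057164]), 'grip_force': 0.0, 'finger_gap': 1.0019301938197944} 18.8
```

View pics/top0.png

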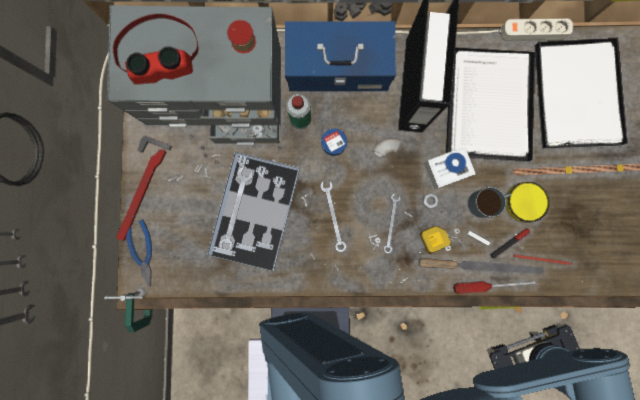

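View pics/side0.png

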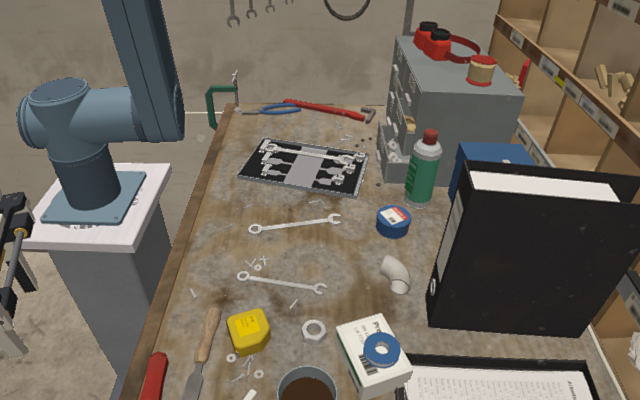

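The top view shows the tray at px (210–298, 153–270) with its three pockets. The mid spanner runs from (326,187) to (341,247) and the small one from (393,197) to (388,250). I'll zoom in on the tray and the spanners.

Run:
```python
import pickle,cv2
c=pickle.load(open("top.pkl","rb"))["img"][:,:,::-1]
a=cv2.resize(c[145:280,200:305],None,fx=4.4,fy=4.4,interpolation=cv2.INTER_CUBIC)
cv2.imwrite("pics/a.png",a)
b=c[175:260,315:405]
b=cv2.resize(b,None,fx=6,fy=6,interpolation=cv2.INTER_CUBIC)
cv2.imwrite("pics/b.png",b)
```

```text
(no output)
```

View pics/a.png

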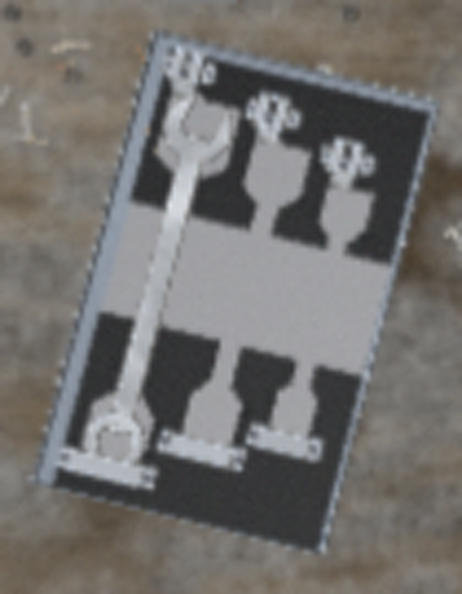

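View pics/b.png

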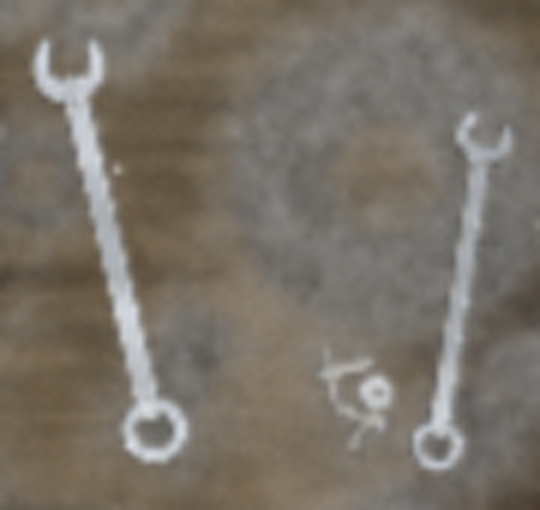

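Crop a shows the two empty pockets. Their necks are near crop px (262,225)/(229,345) for the middle and (338,243)/(305,365) for the small one, with straps below and catches above. Crop b gives mid jaw (68,70) and ring (155,430), and small jaw (485,135) and ring (438,445). Next step is to measure these in world coordinates.

```bash
cat > h.py <<'E'
import numpy as np,cv2,pickle
def K(c):
    f=200/np.tan(np.radians(c["vertical_fov"]/2)); return np.array([[f,0,c["cx"]],[0,f,c["cy"]],[0,0,1.]])
def back(c,px,z):
    p=cv2.undistortPoints(np.array(px,float).reshape(-1,1,2),K(c),np.array(c["dist_coeffs"]))[:,0]
    M=np.array(c["camera_from_world"]);R=M[:3,:3];o=-R.T@M[:3,3]
    d=np.c_[p,np.ones(len(p))]@R
    return (o+d*((z-o[2])/d[:,2])[:,None])[:,:2]
def proj(c,P):
    M=np.array(c["camera_from_world"])
    return cv2.projectPoints(np.array(P,float).reshape(-1,1,3),cv2.Rodrigues(M[:3,:3])[0],M[:3,3],K(c),np.array(c["dist_coeffs"]))[0][:,0]
def rect(c,o,yaw,z,xs,ys):
    # image resampled on plane z; u along dir(yaw) (tool x / spanner y), v to the right (tool y)
    X,Y=np.meshgrid(xs,ys)  # X along jaw dir, Y right
    d=np.array([np.cos(yaw),np.sin(yaw)]);r=np.array([np.sin(yaw),-np.cos(yaw)])
    W=np.array(o)+X[...,None]*d+Y[...,None]*r
    p=proj(c,np.c_[W.reshape(-1,2),np.full(W[...,0].size,z)]).astype(np.float32).reshape(X.shape+(2,))
    return cv2.remap(c["img"],p[...,0],p[...,1],cv2.INTER_CUBIC)
def load(n): return pickle.load(open(n+".pkl","rb"))
E
python3 - <<'E'
from h import *
c=load("top"); s=load("side")
g=lambda p,k,o:(np.array(p)+.5)/k-.5+np.array(o)
cor=back(c,g([(155,35),(435,102),(323,552),(40,483)],4.4,(200,145)),13)
print("corners",cor.round(1)); 
d=(cor[0]+cor[1]-cor[2]-cor[3])/2;print("yaw",np.arctan2(d[1],d[0]),np.linalg.norm(d),"ctr",cor.mean(0))
e=(cor[1]+cor[2]-cor[0]-cor[3])/2;print(np.linalg.norm(e),np.arctan2(e[0],-e[1]))
# spanners: bright pixels
for n,p in(("mid",[(68,75),(155,430)]),("small",[(485,140),(438,445)])):
    q=back(c,g(p,6,(315,175)),6); dd=q[0]-q[1]; yaw=np.arctan2(dd[1],dd[0]); print(n,q.round(1),yaw,np.linalg.norm(dd))
    for nm,cc in(("top",c),("side",s)):
        im=rect(cc,q.mean(0),yaw,6,np.arange(-140,140.1,.5),np.arange(-30,30.1,.5)).mean(2)
        cv2.imwrite(f"r_{n}_{nm}.png",im)
# tray
yaw=np.arctan2(d[1],d[0])
ims=[cv2.cvtColor(rect(cc,cor.mean(0),yaw,8,np.arange(-165,165,.42),np.arange(-105,105,.42)),cv2.COLOR_RGB2BGR) for cc in(c,)]
cv2.imwrite("pics/tray.png",ims[0][:600,:800]);print(ims[0].shape)
sp=[np.hstack([cv2.imread(f"r_{n}_{m}.png")for n in()]or[cv2.imread(f"r_{n}_{m}.png")]) for n in("mid","small") for m in("top","side")]
cv2.imwrite("pics/sp.png",np.vstack(sp))
for cc in(c,s):
    M=cc["camera_from_world"];print("cam",(-M[:3,:3].T@M[:3,3]).round())
E
```

```text
corners [[696.6 203.6]
 [650.5  14.6]
 [350.1  88.3]
 [396.7 275.3]]
yaw -0.2375704550283743 308.83008839172044 ctr [523.46757248 145.43896283]
193.6430298315539 -0.24178170559940548
mid [[ 593.2  -66.9]
 [ 417.8 -108.8]] 0.23440789796921457 180.39658384387533
small [[ 560.  -273.7]
 [ 409.9 -247.7]] -0.1711025422874237 152.38293281107678
(500, 786, 3)
cam [ 444.  -50. 1413.]
cam [ 542. -804.  648.][ WARN:0@0.127] global loadsave.cpp:1063 imwrite_ Unsupported depth image for selected encoder is fallbacked to CV_8U.
```

View pics/tray.png

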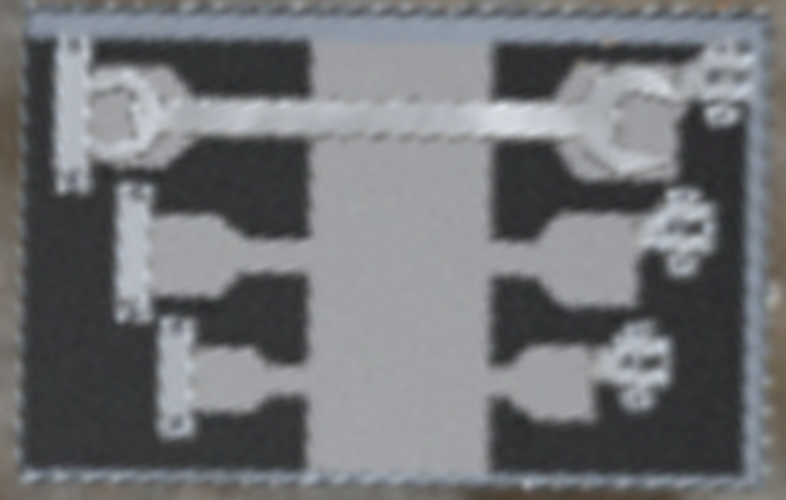

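View pics/sp.png

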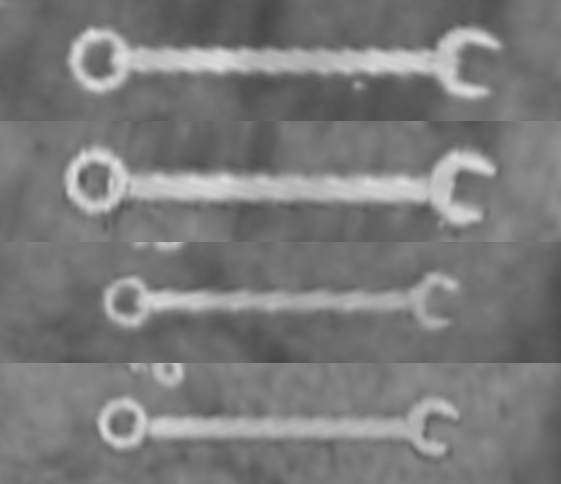

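The rectified tray view, at 0.42 mm/px, puts the mid pocket axis at about row 257, its strap front at col 151 and its catch front at col 637. For the small pocket the axis is about row 381, with strap front at 195 and catch front at 592. The spanner strips show that the top and side views disagree by about 3 mm. I'll do the lateral fits numerically.

```bash
cat > fit.py <<'E'
from h import *
O=np.array([523.5,145.4]);YAW=-.24
def lat(c,o,yaw,z,us,v0,w,dark=True):
    vs=np.arange(v0-w,v0+w,.25); im=rect(c,o,yaw,z,us,vs).astype(float).mean(2)
    out=[]
    for k in range(len(us)):
        p=cv2.GaussianBlur(im[:,k:k+1],(1,9),0)[:,0]; t=(np.percentile(p,8)+np.percentile(p,92))/2
        m=np.abs(vs-v0)
        i=np.argmin(m); a=b=i
        if p[i]<t: out.append((np.nan,)*2);continue
        while a>0 and p[a]>t:a-=1
        while b<len(p)-1 and p[b]>t:b+=1
        f=lambda j,k:vs[j]+(t-p[j])/(p[k]-p[j])*(vs[k]-vs[j])
        out.append((f(a,a+1),f(b-1,b)))
    return np.array(out)
E
python3 - <<'E'
from fit import *
c=load("top"); s=load("side")
rows={"mid":[(-93,-70),(-60,-40),(45,58),(70,97)],"small":[(-76,-60),(-52,-40),(45,49),(60,80)]}
for n,v0 in(("mid",2.7),("small",55.3)):
  for nm,cc in(("top",c),("side",s)):
    for r in rows[n]:
      us=np.arange(*r,1.)-3.5*0; e=lat(cc,O,YAW,8,us,v0,20)
      print(n,nm,r,"centre %.2f width %.2f"%(np.nanmedian(e.mean(1)),np.nanmedian(e[:,1]-e[:,0])))
# spanners
for n,q,yaw in(("mid",(505.5,-87.85),.2344),("small",(484.95,-260.7),-.1711)):
  for nm,cc,v0 in(("top",c,0),("side",s,2)):
    us=np.arange(-55,56,1.);e=lat(cc,q,yaw,6,us,v0,14);m=e.mean(1);k=np.isfinite(m)
    P=np.polyfit(us[k],m[k],1);print(n,nm,"v=%.2f + %.4f u"%(P[1],P[0]),"w %.2f"%np.nanmedian(e[:,1]-e[:,0]))
    im=rect(cc,q,yaw,7,np.arange(-130,130,.5),np.arange(-1.5,1.5,.5)+v0).mean((0,2))
    im2=rect(cc,q,yaw,7,np.arange(-130,130,.5),np.arange(-18,18,.5)+v0).astype(float).mean(2).max(0)
    u=np.arange(-130,130,.5);b=im2>np.median(im2[:30])+35
    print("   bright from",u[b][0],"to",u[b][-1], "mid",(u[b][0]+u[b][-1])/2)
E
```

```text
mid top (-93, -70) centre 2.30 width 33.27
mid top (-60, -40) centre 2.47 width 14.58
mid top (45, 58) centre 3.35 width 14.95
mid top (70, 97) centre 3.61 width 34.78
mid side (-93, -70) centre 5.71 width 28.70
mid side (-60, -40) centre 6.27 width 9.95
mid side (45, 58) centre 7.23 width 10.11
mid side (70, 97) centre 12.38 width 44.00
small top (-76, -60) centre 54.37 width 27.20
small top (-52, -40) centre 54.64 width 12.85
small top (45, 49) centre 55.09 width 13.40
small top (60, 80) centre 55.40 width 31.13
small side (-76, -60) centre 57.86 width 22.45
small side (-52, -40) centre 58.41 width 8.59
small side (45, 49) centre 59.28 width 10.06
small side (60, 80) centre 59.39 width 26.84
mid top v=0.33 + 0.0075 u w 11.60
   bright from -106.0 to 110.0 mid 2.0
mid side v=3.12 + 0.0089 u w 12.82
   bright from -107.5 to 106.5 mid -0.5
small top v=-0.60 + 0.0020 u w 9.21
   bright from -87.5 to 88.0 mid 0.25
small side v=2.07 + 0.0030 u w 9.58
   bright from -90.0 to 88.0 mid -1.0
```

```bash
python3 -m creep '[{"x":44.6,"y":-29.3,"z":14,"wz":0.12,"grip":5},{"x":44.6,"y":-29.3,"z":14,"wz":0.12,"grip":5},{"x":44.6,"y":-29.3,"z":14,"wz":0.12,"grip":5},{"x":44.6,"y":-29.3,"z":14,"wz":0.12,"grip":5},{"x":44.6,"y":-29.3,"z":14,"wz":0.12,"grip":5},{"x":44.6,"y":-29.3,"z":14,"wz":0.12,"grip":5},{"x":44.6,"y":-29.3,"z":14,"wz":0.12,"grip":5},{"x":44.6,"y":-29.3,"z":14,"wz":0.12,"grip":5},{"x":44.6,"y":-29.3,"z":14,"wz":0.12,"grip":5},{"x":44.6,"y":-29.3,"z":14,"wz":0.12,"grip":5},{"x":44.6,"y":-29.3,"z":16,"wz":0.12,"grip":5},{"x":44.6,"y":-29.3,"z":18,"wz":0.12,"grip":5},{"x":44.6,"y":-29.3,"z":18,"wz":0.12,"grip":5},{"x":44.6,"y":-29.3,"z":18,"wz":0.12,"grip":5}]'
```

```text
invalid input at $[0]: expected keys wx, wy, wz, x, y, z, grip
```

```bash
python3 -m creep '[{"wx":0,"wy":0,"wz":0.12,"x":44.6,"y":-29.3,"z":14,"grip":5},{"wx":0,"wy":0,"wz":0.12,"x":44.6,"y":-29.3,"z":14,"grip":5},{"wx":0,"wy":0,"wz":0.12,"x":44.6,"y":-29.3,"z":14,"grip":5},{"wx":0,"wy":0,"wz":0.12,"x":44.6,"y":-29.3,"z":14,"grip":5},{"wx":0,"wy":0,"wz":0.12,"x":44.6,"y":-29.3,"z":14,"grip":5},{"wx":0,"wy":0,"wz":0.12,"x":44.6,"y":-29.3,"z":14,"grip":5},{"wx":0,"wy":0,"wz":0.12,"x":44.6,"y":-29.3,"z":14,"grip":5},{"wx":0,"wy":0,"wz":0.12,"x":44.6,"y":-29.3,"z":14,"grip":5},{"wx":0,"wy":0,"wz":0.12,"x":44.6,"y":-29.3,"z":14,"grip":5},{"wx":0,"wy":0,"wz":0.12,"x":44.6,"y":-29.3,"z":16,"grip":5},{"wx":0,"wy":0,"wz":0.12,"x":44.6,"y":-29.3,"z":18,"grip":5},{"wx":0,"wy":0,"wz":0.12,"x":44.6,"y":-29.3,"z":18,"grip":5},{"wx":0,"wy":0,"wz":0.12,"x":44.6,"y":-29.3,"z":18,"grip":5}]'
```

```text
time: 1.72
position: [507.1, -89.8, 39.1]
eef_rot: [3.141, -0.0, 0.227]
contact_force: [-0.0, -0.6, -0.1]
finger_gap: 0.532
grip_force: 0.0
```

```bash
python3 -m creep '[{"wx":0,"wy":0,"wz":0,"x":0,"y":0,"z":2.5,"grip":5},{"wx":0,"wy":0,"wz":0,"x":0,"y":0,"z":3.5,"grip":5},{"wx":0,"wy":0,"wz":0,"x":0,"y":0,"z":3.75,"grip":5},{"wx":0,"wy":0,"wz":0,"x":0,"y":0,"z":3.75,"grip":5},{"wx":0,"wy":0,"wz":0,"x":0,"y":0,"z":3.75,"grip":0.8},{"wx":0,"wy":0,"wz":0,"x":0,"y":0,"z":3.75,"grip":0.8},{"wx":0,"wy":0,"wz":0,"x":0,"y":0,"z":3.75,"grip":0.8},{"wx":0,"wy":0,"wz":0,"x":0,"y":0,"z":3.75,"grip":0.8},{"wx":0,"wy":0,"wz":0,"x":0,"y":0,"z":3.75,"grip":0.8},{"wx":0,"wy":0,"wz":0,"x":0,"y":0,"z":3.75,"grip":0.8}]'
cat > look.py <<'E'
import sys; from fit import *; from plant import bot
tag=sys.argv[1]
for n in("top","side"):
    c=bot.camera(n);pickle.dump(c,open(f"{n}_{tag}.pkl","wb"))
st=bot.state();print(st["time"],st["position"].round(2),st["eef_rot"].round(4),st["contact_force"].round(1),st["finger_gap"],st["grip_force"])
z,half,lift=float(sys.argv[2]),float(sys.argv[3]),0
p=st["position"][:2];yaw=st["eef_rot"][2]
I=[]
for n in("top","side"):
    c=load(f"{n}_{tag}");im=rect(c,p,yaw,z,np.arange(-half,half,.5),np.arange(-60,60,.5));I.append(im[...,::-1])
cv2.imwrite(f"pics/{tag}.png",np.vstack(I))
E
python3 look.py grasp1 6 130
```

```text
time: 2.98
position: [506.9, -89.5, 1.2]
eef_rot: [-3.141, 0.0, 0.228]
contact_force: [-0.0, 0.8, 2.2]
finger_gap: 0.119
grip_force: 30.0
3.075 [506.84 -89.47   1.2 ] [-3.1414e+00  1.0000e-04  2.2780e-01] [-0.9  1.1  1.9] 0.12124617387572979 30.000529289245605
```

View pics/grasp1.png

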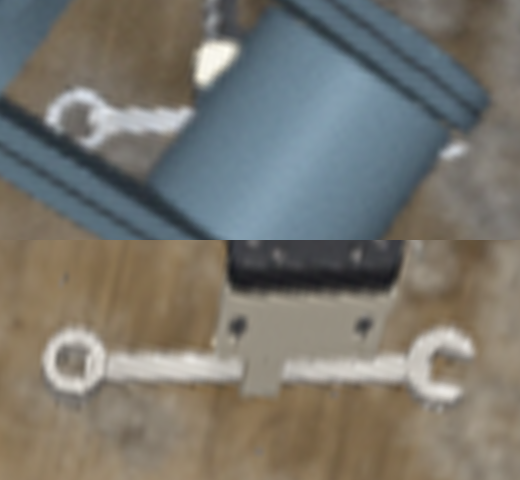

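The mid spanner is gripped at its middle (opening about 11 mm). Its ring centre appears at (77,118) in the top half and (75,361) in the side half, so u≈-92, within 1 mm of nominal. I'll measure the lateral bias of each camera numerically, without another picture.

Run:
```python
from fit import *
p=(506.84,-89.47);yaw=.2278
for n,v0,rs in(("top",0,[(-70,-42)]),("side",3,[(-70,-15),(20,65)])):
    c=load(n+"_grasp1")
    for z in(6,7):
      for r in rs:
        e=lat(c,p,yaw,z,np.arange(*r,1.),v0,14);print(n,z,r,np.nanmedian(e.mean(1)).round(2),np.nanmedian(e[:,1]-e[:,0]).round(2))
O=np.array([523.5,145.4]);
```

```text
top 6 (-70, -42) 0.18 11.71
top 7 (-70, -42) 0.14 11.69
side 6 (-70, -15) 2.98 13.05
side 6 (20, 65) 4.1 11.25
side 7 (-70, -15) 4.07 13.07
side 7 (20, 65) 5.15 11.18
```

```bash
python3 -m creep '[{"wx":0,"wy":0,"wz":0,"x":0,"y":0,"z":-3,"grip":0.8},{"wx":0,"wy":0,"wz":0,"x":0,"y":0,"z":-7,"grip":0.8},{"wx":0,"wy":0,"wz":0.1,"x":2,"y":-5,"z":-7,"grip":0.8},{"wx":0,"wy":0,"wz":0.2,"x":4,"y":-10,"z":-7,"grip":0.8},{"wx":0,"wy":0,"wz":0.33,"x":6,"y":-15,"z":-7,"grip":0.8},{"wx":0,"wy":0,"wz":0.476,"x":7.77,"y":-20,"z":-7,"grip":0.8},{"wx":0,"wy":0,"wz":0.476,"x":7.77,"y":-21.74,"z":-7,"grip":0.8},{"wx":0,"wy":0,"wz":0.476,"x":7.77,"y":-21.74,"z":-7,"grip":0.8},{"wx":0,"wy":0,"wz":0.476,"x":7.77,"y":-21.74,"z":-7,"grip":0.8},{"wx":0,"wy":0,"wz":0.476,"x":7.77,"y":-21.74,"z":-7,"grip":0.8}]'
```

```text
time: 4.32
position: [533.7, 138.2, 71.2]
eef_rot: [3.141, -0.0, -0.25]
contact_force: [0.5, 1.1, -1.4]
finger_gap: 0.12
grip_force: 30.0
```

```bash
python3 -m creep '[{"wx":0,"wy":0.157,"wz":0,"x":-0.05,"y":-0.15,"z":1,"grip":0.8},{"wx":0,"wy":0.157,"wz":0,"x":-0.05,"y":-0.15,"z":2.5,"grip":0.8},{"wx":0,"wy":0.157,"wz":0,"x":-0.05,"y":-0.15,"z":3.2,"grip":0.8},{"wx":0,"wy":0.157,"wz":0,"x":-0.05,"y":-0.15,"z":3.2,"grip":0.8},{"wx":0,"wy":0.157,"wz":0,"x":-0.05,"y":-0.15,"z":3.2,"grip":0.8}]'; python3 look.py over1 8 130
python3 - <<'E'
from h import *
# composite: tray-frame views at plane z~14 (ring height), full tray
c=load("top_over1");s=load("side_over1")
f=lambda cc,z:rect(cc,(523.5,145.4),-.2485,z,np.arange(-150,150,.5),np.arange(-45,85,.5))
cv2.imwrite("pics/o1.png",np.vstack([f(c,10),f(s,10)])[...,::-1])
E
```

```text
time: 4.95
position: [534.7, 141.0, 39.4]
eef_rot: [-3.141, -0.157, -0.249]
contact_force: [-0.3, -0.4, -2.1]
finger_gap: 0.121
grip_force: 30.0
5.05 [534.32 141.16  39.5 ] [-3.1413 -0.1575 -0.2486] [-0.3 -0.2 -1.5] 0.12266399788803672 29.999334812164307
```

View pics/o1.png

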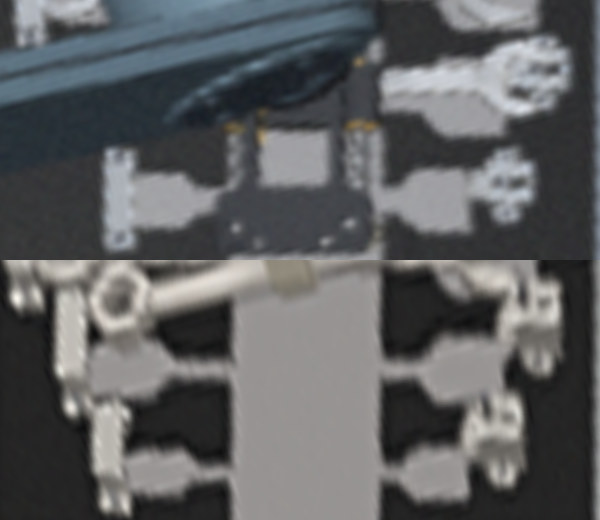

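The jaw end is at (510,78) in the top half. In the side half the ring at (120,297) hangs ahead of the strap at (70,340). I'll let the arm settle and read the pose again.

```bash
R='{"wx":0,"wy":0,"wz":0,"x":0,"y":0,"z":0,"grip":0.8}'; python3 -m creep '[{"wx":0,"wy":0,"wz":0,"x":0,"y":0,"z":0,"grip":0.8},{"wx":0,"wy":0,"wz":0,"x":0,"y":0,"z":0,"grip":0.8},{"wx":0,"wy":0,"wz":0,"x":0,"y":0,"z":0,"grip":0.8}]'
python3 - <<'E'
from fit import *
from plant import bot
st=bot.state();print(st["position"],st["qpos"],st["qd"].round(4))
c=load("top_over1");p=st["position"][:2];
for a,b in((50,60),(60,70)):
    zz=39.5-1+6+ (a+b)/2*np.sin(.157)
    e=lat(c,p,-.2486,zz,np.arange(a,b,1.),0,14);print(zz,e.mean(1).round(2),np.nanmedian(e[:,1]-e[:,0]))
E
```

```text
time: 5.42
position: [533.4, 141.4, 39.3]
eef_rot: [-3.142, -0.157, -0.248]
contact_force: [-0.4, 0.9, -2.4]
finger_gap: 0.126
grip_force: 30.0
[533.38972046 141.36132716  39.2673723 ] [ 0.09218154  0.3805425   1.87590282 -0.07758088  0.7383919   1.96464038] [-0.0013  0.0012  0.0003 -0.0002 -0.0017  0.0003]
53.09956967513863 [  67.81 -192.53 3229.15  -90.63    -inf  609.97  -87.99    -inf    -inf
 -104.76] -180.28586463643313
54.66312779789111 [ -53.05  -60.69 -124.58    -inf   35.05   48.2    67.15  214.59  104.04
 -189.89] 0.07179491689358741fit.py:13: RuntimeWarning: divide by zero encountered in scalar divide
  f=lambda j,k:vs[j]+(t-p[j])/(p[k]-p[j])*(vs[k]-vs[j])
```

```bash
python3 -m creep '[{"wx":0,"wy":0,"wz":0,"x":0.05,"y":0.15,"z":0,"grip":0.8},{"wx":0,"wy":0,"wz":0,"x":-0.1,"y":0.15,"z":0.9,"grip":0.8},{"wx":0,"wy":0,"wz":0,"x":-0.15,"y":0.15,"z":1.2,"grip":0.8},{"wx":0,"wy":0,"wz":0,"x":-0.17,"y":0.15,"z":1.39,"grip":0.8},{"wx":0,"wy":0,"wz":0,"x":-0.17,"y":0.15,"z":1.39,"grip":0.8},{"wx":0,"wy":0,"wz":0,"x":-0.17,"y":0.15,"z":1.39,"grip":0.8}]'
python3 -m creep '[{"wx":0,"wy":0,"wz":0,"x":-0.02,"y":0,"z":0.1,"grip":0.8},{"wx":0,"wy":0,"wz":0,"x":-0.03,"y":0,"z":0.2,"grip":0.8},{"wx":0,"wy":0,"wz":0,"x":-0.03,"y":0,"z":0.2,"grip":0.8},{"wx":0,"wy":0,"wz":0,"x":-0.03,"y":0,"z":0.2,"grip":0.8}]'
```

```text
time: 6.18
position: [533.6, 139.8, 25.2]
eef_rot: [-3.142, -0.157, -0.248]
contact_force: [-0.2, 0.2, -1.6]
finger_gap: 0.118
grip_force: 30.0
time: 6.68
position: [533.5, 139.7, 23.1]
eef_rot: [-3.142, -0.157, -0.248]
contact_force: [-0.0, 0.4, -1.5]
finger_gap: 0.119
grip_force: 30.0
```

```bash
python3 -m creep '[{"wx":0,"wy":0,"wz":0,"x":-0.01,"y":0,"z":0.05,"grip":0.8},{"wx":0,"wy":0,"wz":0,"x":-0.02,"y":0,"z":0.1,"grip":0.8},{"wx":0,"wy":0,"wz":0,"x":-0.02,"y":0,"z":0.1,"grip":0.8}]'
python3 -m creep '[{"wx":0,"wy":0,"wz":0,"x":-0.01,"y":0,"z":0.05,"grip":0.8},{"wx":0,"wy":0,"wz":0,"x":-0.02,"y":0,"z":0.1,"grip":0.8},{"wx":0,"wy":0,"wz":0,"x":-0.02,"y":0,"z":0.1,"grip":0.8}]'
```

```text
time: 7.05
position: [533.5, 139.7, 22.1]
eef_rot: [-3.142, -0.157, -0.248]
contact_force: [0.8, -0.8, -0.4]
finger_gap: 0.121
grip_force: 30.0
time: 7.42
position: [533.5, 139.8, 21.1]
eef_rot: [-3.142, -0.157, -0.248]
contact_force: [0.1, 0.7, -1.1]
finger_gap: 0.121
grip_force: 30.0
```

```bash
python3 -m creep '[{"wx":0,"wy":0,"wz":0,"x":-0.3,"y":0,"z":-0.05,"grip":0.8},{"wx":0,"wy":0,"wz":0,"x":-0.6,"y":0,"z":-0.09,"grip":0.8},{"wx":0,"wy":0,"wz":0,"x":-0.9,"y":0,"z":-0.14,"grip":0.8},{"wx":0,"wy":0,"wz":0,"x":-1.19,"y":0,"z":-0.19,"grip":0.8},{"wx":0,"wy":0,"wz":0,"x":-1.19,"y":0,"z":-0.19,"grip":0.8}]'
python3 -m creep '[{"wx":0,"wy":0,"wz":0,"x":-0.1,"y":0,"z":-0.02,"grip":0.8},{"wx":0,"wy":0,"wz":0,"x":-0.2,"y":0,"z":-0.03,"grip":0.8},{"wx":0,"wy":0,"wz":0,"x":-0.2,"y":0,"z":-0.03,"grip":0.8}]'
```

```text
time: 8.05
position: [521.2, 142.8, 21.0]
eef_rot: [3.141, -0.156, -0.248]
contact_force: [-0.3, 0.8, -1.3]
finger_gap: 0.122
grip_force: 30.0
time: 8.43
position: [519.8, 143.2, 21.1]
eef_rot: [-3.142, -0.157, -0.248]
contact_force: [-0.4, -1.2, 0.5]
finger_gap: 0.119
grip_force: 30.0
```

```bash
python3 -m creep '[{"wx":0,"wy":0,"wz":0,"x":-0.1,"y":0,"z":-0.02,"grip":0.8},{"wx":0,"wy":0,"wz":0,"x":-0.15,"y":0,"z":-0.02,"grip":0.8},{"wx":0,"wy":0,"wz":0,"x":-0.15,"y":0,"z":-0.02,"grip":0.8}]'
python3 -m creep '[{"wx":0,"wy":0,"wz":0,"x":-0.1,"y":0,"z":-0.02,"grip":0.8},{"wx":0,"wy":0,"wz":0,"x":-0.15,"y":0,"z":-0.02,"grip":0.8},{"wx":0,"wy":0,"wz":0,"x":-0.15,"y":0,"z":-0.02,"grip":0.8}]'
```

```text
time: 8.8
position: [518.3, 143.6, 21.1]
eef_rot: [3.142, -0.157, -0.248]
contact_force: [0.1, 0.3, -0.8]
finger_gap: 0.118
grip_force: 30.0
time: 9.18
position: [516.8, 144.0, 21.0]
eef_rot: [3.142, -0.157, -0.248]
contact_force: [1.0, 0.3, -1.1]
finger_gap: 0.121
grip_force: 30.0
```

```bash
python3 -m creep '[{"wx":0,"wy":0,"wz":0,"x":-0.1,"y":0,"z":-0.02,"grip":0.8},{"wx":0,"wy":0,"wz":0,"x":-0.15,"y":0,"z":-0.02,"grip":0.8},{"wx":0,"wy":0,"wz":0,"x":-0.15,"y":0,"z":-0.02,"grip":0.8}]'
python3 look.py slid 8 130
python3 - <<'E'
from h import *
c=load("top_slid");s=load("side_slid")
f=lambda cc,z,a,b:rect(cc,(523.5,145.4),-.2485,z,np.arange(a,b,.25),np.arange(-35,40,.25))
cv2.imwrite("pics/s1.png",np.hstack([f(s,10,-140,-40),f(s,20,40,130)])[...,::-1])
E
```

```text
time: 9.55
position: [516.1, 144.3, 21.3]
eef_rot: [-3.141, -0.158, -0.248]
contact_force: [2.0, -1.5, -0.4]
finger_gap: 0.121
grip_force: 30.0
9.65 [516.02 144.31  21.26] [-3.1412 -0.1581 -0.2482] [ 2.4  0.6 -0.2] 0.12138398894257958 29.999915957450867
```

View pics/s1.png

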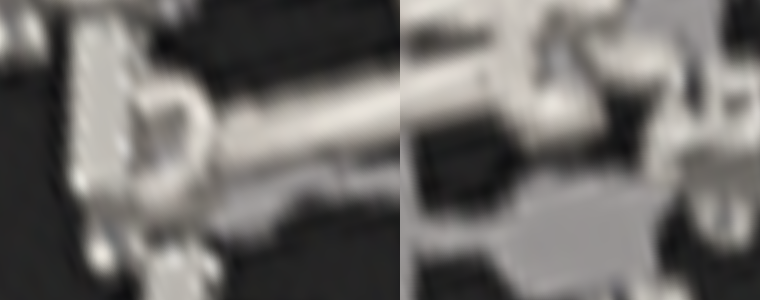

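The ring end is visible under the strap at (150,135) in the left panel, with the jaw raised ahead of the catch, and force is building against the end wall. Now to lower the jaw end and release.

```bash
python3 -m creep '[{"wx":0,"wy":-0.03,"wz":0,"x":0,"y":0,"z":0.25,"grip":0.8},{"wx":0,"wy":-0.06,"wz":0,"x":-0.02,"y":0,"z":0.5,"grip":0.8},{"wx":0,"wy":-0.087,"wz":0,"x":-0.03,"y":0,"z":0.76,"grip":0.8},{"wx":0,"wy":-0.087,"wz":0,"x":-0.03,"y":0,"z":0.76,"grip":0.8},{"wx":0,"wy":-0.087,"wz":0,"x":-0.03,"y":0,"z":0.76,"grip":0.8}]'
```

```text
time: 10.28
position: [516.4, 144.0, 13.3]
eef_rot: [3.142, -0.07, -0.248]
contact_force: [3.4, -0.4, -0.6]
finger_gap: 0.123
grip_force: 30.0
```

```bash
python3 -m creep '[{"wx":0,"wy":0,"wz":0,"x":0,"y":0,"z":0,"grip":3},{"wx":0,"wy":0,"wz":0,"x":0,"y":0,"z":0,"grip":3},{"wx":0,"wy":0,"wz":0,"x":0,"y":0,"z":0,"grip":3},{"wx":0,"wy":-0.07,"wz":0,"x":0,"y":0,"z":-2,"grip":3},{"wx":0,"wy":-0.07,"wz":0,"x":0,"y":0,"z":-4,"grip":2},{"wx":0,"wy":-0.07,"wz":0,"x":4,"y":0,"z":-4,"grip":0},{"wx":0,"wy":-0.07,"wz":0,"x":8.0,"y":0,"z":-4,"grip":0},{"wx":0,"wy":-0.07,"wz":0,"x":8.0,"y":0,"z":-4,"grip":0},{"wx":0,"wy":-0.07,"wz":0,"x":8.0,"y":0,"z":-4,"grip":0},{"wx":0,"wy":-0.07,"wz":0,"x":8.0,"y":0,"z":-4,"grip":0}]'; python3 look.py rel 8 130
python3 - <<'E'
from h import *
a=load("top_rel")["img"]; s=load("side_rel")
# shank lateral centre in top/side, ahead and behind
from fit import lat
from plant import bot
for n,vv in(("top",2.6),("side",6)):
    for r,z in(((-60,-40),15),((-15,15),17),((40,55),19)):
        e=lat(load(n+"_rel"),(523.5,145.4),-.2485,z,np.arange(*r,1.),vv,14);print(n,r,np.nanmedian(e,0).round(1))
E
```

```text
time: 11.52
position: [589.4, 125.6, 58.6]
eef_rot: [3.141, 0.002, -0.248]
contact_force: [-0.9, 0.4, 0.2]
finger_gap: 0.005
grip_force: 0.0
11.625 [589.93 125.54  58.88] [ 3.1414e+00  8.0000e-04 -2.4770e-01] [ 0.2  0.1 -0.1] 0.0037795733274576713 0.0
top (-60, -40) [-2.9  9.8]
top (-15, 15) [ 1.9 12. ]
top (40, 55) [-6.9  5.7]
side (-60, -40) [ 2.  18.3]
side (-15, 15) [ 1.3 14.3]
side (40, 55) [ 1.8 37.3]
```

```bash
python3 -m creep '[{"wx":0,"wy":0,"wz":0,"x":0.2,"y":0,"z":2,"grip":0},{"wx":0,"wy":0,"wz":0,"x":0.2,"y":0,"z":3.2,"grip":0},{"wx":0,"wy":0,"wz":0,"x":0.2,"y":0,"z":3.2,"grip":0},{"wx":0,"wy":0,"wz":0,"x":0.2,"y":0,"z":3.5,"grip":0},{"wx":0,"wy":0,"wz":0,"x":0.2,"y":0,"z":3.7,"grip":0},{"wx":0,"wy":0,"wz":0,"x":0.2,"y":0,"z":3.7,"grip":0}]'
python3 -m creep '[{"wx":0,"wy":0,"wz":0,"x":0,"y":0,"z":0.15,"grip":0},{"wx":0,"wy":0,"wz":0,"x":0,"y":0,"z":0.3,"grip":0},{"wx":0,"wy":0,"wz":0,"x":0,"y":0,"z":0.3,"grip":0}]'
```

```text
time: 12.38
position: [592.9, 124.7, 22.1]
eef_rot: [-3.142, -0.0, -0.248]
contact_force: [0.2, -0.1, -0.6]
finger_gap: 0.003
grip_force: 0.0
time: 12.75
position: [593.1, 124.7, 19.1]
eef_rot: [-3.141, -0.001, -0.248]
contact_force: [-0.3, -1.3, 1.6]
finger_gap: 0.006
grip_force: 0.6
```

```bash
python3 -m creep '[{"wx":0,"wy":0,"wz":0,"x":0,"y":0,"z":0.1,"grip":0},{"wx":0,"wy":0,"wz":0,"x":0,"y":0,"z":0.2,"grip":0},{"wx":0,"wy":0,"wz":0,"x":0,"y":0,"z":0.2,"grip":0}]'
python3 -m creep '[{"wx":0,"wy":0,"wz":0,"x":0,"y":0,"z":0.1,"grip":0},{"wx":0,"wy":0,"wz":0,"x":0,"y":0,"z":0.2,"grip":0},{"wx":0,"wy":0,"wz":0,"x":0,"y":0,"z":0.2,"grip":0}]'
python3 -m creep '[{"wx":0,"wy":0,"wz":0,"x":0,"y":0,"z":0.1,"grip":0},{"wx":0,"wy":0,"wz":0,"x":0,"y":0,"z":0.2,"grip":0},{"wx":0,"wy":0,"wz":0,"x":0,"y":0,"z":0.2,"grip":0}]'
```

```text
time: 13.12
position: [592.4, 124.6, 16.5]
eef_rot: [3.141, 0.001, -0.248]
contact_force: [-0.2, -0.3, 1.0]
finger_gap: 0.005
grip_force: 0.0
time: 13.5
position: [592.7, 124.7, 14.8]
eef_rot: [3.142, 0.0, -0.248]
contact_force: [-0.5, -0.6, -0.3]
finger_gap: 0.007
grip_force: 0.0
time: 13.88
position: [592.7, 124.7, 12.8]
eef_rot: [3.142, 0.0, -0.248]
contact_force: [0.3, -0.3, 1.2]
finger_gap: 0.004
grip_force: 0.0
```

```bash
python3 -m creep '[{"wx":0,"wy":0,"wz":0,"x":0,"y":0,"z":0.1,"grip":0},{"wx":0,"wy":0,"wz":0,"x":0,"y":0,"z":0.2,"grip":0},{"wx":0,"wy":0,"wz":0,"x":0,"y":0,"z":0.2,"grip":0}]'
python3 -m creep '[{"wx":0,"wy":0,"wz":0,"x":0,"y":0,"z":-2,"grip":0},{"wx":0,"wy":0,"wz":0,"x":0,"y":0,"z":-5,"grip":0},{"wx":0,"wy":0,"wz":0,"x":-10,"y":10,"z":-10,"grip":0},{"wx":0,"wy":0,"wz":0,"x":-10,"y":20,"z":-10,"grip":0},{"wx":0,"wy":0,"wz":0,"x":-10,"y":26,"z":-10,"grip":3},{"wx":0,"wy":0,"wz":0,"x":-10,"y":30,"z":-10,"grip":4},{"wx":0,"wy":0,"wz":0,"x":-10,"y":34,"z":-10,"grip":5},{"wx":0,"wy":0,"wz":0,"x":-10,"y":34,"z":-10,"grip":5},{"wx":0,"wy":0,"wz":0,"x":-10,"y":34,"z":-10,"grip":5}]'; python3 look.py away 8 130
python3 - <<'E'
from h import *
c=load("top_away");s=load("side_away")
f=lambda cc,z:rect(cc,(523.5,145.4),-.2485,z,np.arange(-140,140,.36),np.arange(-35,65,.36))
cv2.imwrite("pics/w1.png",np.vstack([f(c,11),f(s,11)])[...,::-1]);print(f(c,11).shape)
E
```

```text
time: 14.25
position: [593.0, 124.7, 12.2]
eef_rot: [-3.142, -0.001, -0.248]
contact_force: [-3.7, -1.0, 8.8]
finger_gap: 0.002
grip_force: 4.5
time: 15.38
position: [411.6, -184.2, 111.5]
eef_rot: [3.14, -0.002, -0.255]
contact_force: [0.5, -0.3, 0.5]
finger_gap: 0.492
grip_force: 0.0
15.475 [ 412.11 -180.64  110.94] [-3.1412  0.     -0.2506] [0.  1.1 0.2] 0.52777685544456 0.0
(278, 778, 3)
```

View pics/w1.png

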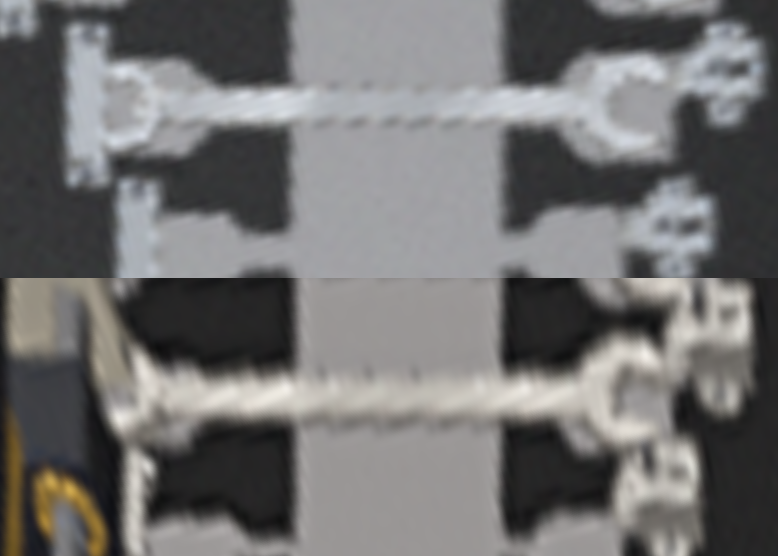

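The mid spanner lies flat in its pocket: ring under the strap at (105,100), jaw tip under the nose at (685,75), thumb stud where it was before. The press also met a solid stop at z = 12 mm. Next, the small spanner.

```bash
python3 -m creep '[{"wx":0,"wy":0,"wz":-0.075,"x":5,"y":3,"z":2,"grip":5},{"wx":0,"wy":0,"wz":-0.075,"x":8.98,"y":5.92,"z":4,"grip":5},{"wx":0,"wy":0,"wz":-0.075,"x":8.98,"y":5.92,"z":7,"grip":5},{"wx":0,"wy":0,"wz":-0.075,"x":8.98,"y":5.92,"z":7,"grip":5},{"wx":0,"wy":0,"wz":-0.075,"x":8.98,"y":5.92,"z":9.5,"grip":5},{"wx":0,"wy":0,"wz":-0.075,"x":8.98,"y":5.92,"z":10.6,"grip":5},{"wx":0,"wy":0,"wz":-0.075,"x":8.98,"y":5.92,"z":10.95,"grip":5},{"wx":0,"wy":0,"wz":-0.075,"x":8.98,"y":5.92,"z":10.95,"grip":5},{"wx":0,"wy":0,"wz":-0.075,"x":8.98,"y":5.92,"z":10.95,"grip":0.6},{"wx":0,"wy":0,"wz":-0.075,"x":8.98,"y":5.92,"z":10.95,"grip":0.6},{"wx":0,"wy":0,"wz":-0.075,"x":8.98,"y":5.92,"z":10.95,"grip":0.6},{"wx":0,"wy":0,"wz":-0.075,"x":8.98,"y":5.92,"z":10.95,"grip":0.6},{"wx":0,"wy":0,"wz":-0.075,"x":8.98,"y":5.92,"z":10.95,"grip":0.6},{"wx":0,"wy":0,"wz":-0.075,"x":8.98,"y":5.92,"z":10.95,"grip":0.6}]'; python3 look.py grasp2 6 130
python3 - <<'E'
from fit import *
p=(484.9,-259.9);yaw=-.173
for n,v0 in(("top",0),("side",3)):
    c=load(n+"_grasp2")
    for r in((-65,-45),(-40,-15),(20,45),(45,60)):
        e=lat(c,p,yaw,6,np.arange(*r,1.),v0,14);print(n,r,np.nanmedian(e.mean(1)).round(2),np.nanmedian(e[:,1]-e[:,0]).round(2))
    u=np.arange(-130,130,.5)
    im=rect(c,p,yaw,7,u,np.arange(-15,15,.5)+v0).astype(float).mean(2).max(0)
    b=im>np.median(im[:30])+35;print(n,u[b][0],u[b][-1])
# catch check: template match of mid catch before/after
a=load("top")["img"].mean(2).astype(np.uint8);b=load("top_grasp2")["img"].mean(2).astype(np.uint8)
for nm,uv in(("mid",(122,3.5)),("small",(104,55))):
    d=np.array([.9713,-.2377]);r=np.array([-.2377,-.9713]);w=O+uv[0]*d+uv[1]*r
    x,y=proj(load("top"),[[*w,18]])[0].astype(int)
    f=lambda i,m:cv2.resize(i[y-m:y+m,x-m:x+m],None,fx=8,fy=8,interpolation=cv2.INTER_CUBIC)
    R=cv2.matchTemplate(f(b,9),f(a,6),cv2.TM_CCOEFF_NORMED);_,v,_,l=cv2.minMaxLoc(R);print(nm,v,(np.array(l)-24)/8)
E
```

```text
time: 17.23
position: [484.9, -259.9, 1.5]
eef_rot: [3.141, -0.0, -0.173]
contact_force: [-1.1, -0.7, 0.4]
finger_gap: 0.09
grip_force: 30.0
17.325 [ 484.87 -259.86    1.45] [ 3.1415  0.     -0.1732] [ 0.6 -1.4  0.5] 0.09414030717220405 30.000140368938446
top (-65, -45) -0.39 9.25
top (-40, -15) -3.3 10.06
top (20, 45) -12.88 -16.55
top (45, 60) 3.64 10.72
top -85.5 107.0
side (-65, -45) 6.97 8.35
side (-40, -15) -inf -inf
side (20, 45) 2.46 9.48
side (45, 60) 2.63 9.23
side -90.0 87.5
mid 0.9981265068054199 [0. 0.]
small 0.9987189769744873 [0. 0.]fit.py:13: RuntimeWarning: divide by zero encountered in scalar divide
  f=lambda j,k:vs[j]+(t-p[j])/(p[k]-p[j])*(vs[k]-vs[j])
```

```bash
python3 -m creep '[{"wx":0,"wy":0,"wz":0,"x":0,"y":0,"z":-3,"grip":0.6},{"wx":0,"wy":0,"wz":0,"x":0,"y":0,"z":-7,"grip":0.6},{"wx":0,"wy":0,"wz":0.02,"x":-0.3,"y":-5,"z":-7,"grip":0.6},{"wx":0,"wy":0,"wz":0.04,"x":-0.8,"y":-11,"z":-7,"grip":0.6},{"wx":0,"wy":0,"wz":0.06,"x":-1.3,"y":-17,"z":-7,"grip":0.6},{"wx":0,"wy":0,"wz":0.0745,"x":-1.8,"y":-23,"z":-7,"grip":0.6},{"wx":0,"wy":0,"wz":0.0745,"x":-2.2,"y":-29,"z":-7,"grip":0.6},{"wx":0,"wy":0,"wz":0.0745,"x":-2.62,"y":-33,"z":-7,"grip":0.6},{"wx":0,"wy":0,"wz":0.0745,"x":-2.62,"y":-35.04,"z":-7,"grip":0.6},{"wx":0,"wy":0,"wz":0.0745,"x":-2.62,"y":-35.04,"z":-7,"grip":0.6},{"wx":0,"wy":0,"wz":0.0745,"x":-2.62,"y":-35.04,"z":-7,"grip":0.6}]'
python3 -m creep '[{"wx":0,"wy":0.08,"wz":0,"x":0,"y":0,"z":1,"grip":0.6},{"wx":0,"wy":0.157,"wz":0,"x":0,"y":0,"z":2.5,"grip":0.6},{"wx":0,"wy":0.157,"wz":0,"x":0,"y":0,"z":3.2,"grip":0.6},{"wx":0,"wy":0.157,"wz":0,"x":0,"y":0,"z":3.2,"grip":0.6},{"wx":0,"wy":0.157,"wz":0,"x":0,"y":0,"z":3.2,"grip":0.6},{"wx":0,"wy":0.157,"wz":0,"x":0,"y":0,"z":3.2,"grip":0.6}]'
```

```text
time: 18.7
position: [519.2, 89.4, 71.2]
eef_rot: [3.141, 0.0, -0.248]
contact_force: [-0.3, -0.2, -0.9]
finger_gap: 0.092
grip_force: 30.0
time: 19.45
position: [520.4, 89.6, 39.9]
eef_rot: [-3.141, -0.158, -0.248]
contact_force: [-0.3, 0.4, -1.0]
finger_gap: 0.092
grip_force: 30.0
```

```bash
python3 -m creep '[{"wx":0,"wy":0,"wz":0,"x":-0.14,"y":0,"z":0.9,"grip":0.6},{"wx":0,"wy":0,"wz":0,"x":-0.2,"y":0,"z":1.3,"grip":0.6},{"wx":0,"wy":0,"wz":0,"x":-0.24,"y":0,"z":1.5,"grip":0.6},{"wx":0,"wy":0,"wz":0,"x":-0.27,"y":0,"z":1.71,"grip":0.6},{"wx":0,"wy":0,"wz":0,"x":-0.27,"y":0,"z":1.71,"grip":0.6},{"wx":0,"wy":0,"wz":0,"x":-0.27,"y":0,"z":1.71,"grip":0.6}]'
python3 -m creep '[{"wx":0,"wy":0,"wz":0,"x":-0.02,"y":0,"z":0.1,"grip":0.6},{"wx":0,"wy":0,"wz":0,"x":-0.03,"y":0,"z":0.2,"grip":0.6},{"wx":0,"wy":0,"wz":0,"x":-0.05,"y":0,"z":0.3,"grip":0.6},{"wx":0,"wy":0,"wz":0,"x":-0.05,"y":0,"z":0.3,"grip":0.6}]'; python3 look.py down2 8 130
python3 - <<'E'
from fit import *
# estimate actual tilt of the shank in side view: lateral centre along shank ahead/behind the fingers, on tilted line; compare z hypotheses
c=load("side_down2")
from plant import bot
p=bot.state()["position"]
for r in((-45,-15),(20,45)):
    u=np.arange(*r,1.)
    for zz in(p[2]-1.3+5.5+np.mean(u)*np.sin(.157),):
        e=lat(c,p[:2],-.2475,zz,u,2.6,16);print(r,round(zz,1),np.nanmedian(e.mean(1)).round(2),np.nanmedian(e[:,1]-e[:,0]).round(2))
E
```

```text
time: 20.2
position: [519.6, 89.9, 22.2]
eef_rot: [-3.142, -0.157, -0.248]
contact_force: [-0.4, 0.2, -0.8]
finger_gap: 0.092
grip_force: 30.0
time: 20.7
position: [519.6, 89.9, 19.1]
eef_rot: [-3.142, -0.157, -0.248]
contact_force: [-0.4, -0.2, 0.3]
finger_gap: 0.094
grip_force: 30.0
20.8 [519.55  89.88  19.13] [-3.1416 -0.1572 -0.2478] [ 1.1  0.5 -0.6] 0.09344901397181239 29.999799728393555
(-45, -15) 18.6 1.75 12.15
(20, 45) 28.3 3.04 12.57
```

```bash
python3 -m creep '[{"wx":0,"wy":0,"wz":0,"x":-0.3,"y":0,"z":-0.05,"grip":0.6},{"wx":0,"wy":0,"wz":0,"x":-0.6,"y":0,"z":-0.09,"grip":0.6},{"wx":0,"wy":0,"wz":0,"x":-0.9,"y":0,"z":-0.14,"grip":0.6},{"wx":0,"wy":0,"wz":0,"x":-1.19,"y":0,"z":-0.19,"grip":0.6},{"wx":0,"wy":0,"wz":0,"x":-1.19,"y":0,"z":-0.19,"grip":0.6}]'
python3 -m creep '[{"wx":0,"wy":0,"wz":0,"x":-0.1,"y":0,"z":-0.02,"grip":0.6},{"wx":0,"wy":0,"wz":0,"x":-0.15,"y":0,"z":-0.02,"grip":0.6},{"wx":0,"wy":0,"wz":0,"x":-0.15,"y":0,"z":-0.02,"grip":0.6}]'
python3 -m creep '[{"wx":0,"wy":0,"wz":0,"x":-0.1,"y":0,"z":-0.02,"grip":0.6},{"wx":0,"wy":0,"wz":0,"x":-0.15,"y":0,"z":-0.02,"grip":0.6},{"wx":0,"wy":0,"wz":0,"x":-0.15,"y":0,"z":-0.02,"grip":0.6}]'
```

```text
time: 21.42
position: [507.3, 93.0, 19.0]
eef_rot: [3.141, -0.156, -0.248]
contact_force: [0.6, -0.2, 0.5]
finger_gap: 0.092
grip_force: 30.0
time: 21.8
position: [506.3, 93.2, 19.1]
eef_rot: [-3.142, -0.157, -0.248]
contact_force: [-0.0, -0.6, 0.3]
finger_gap: 0.095
grip_force: 30.0
time: 22.18
position: [504.8, 93.6, 19.0]
eef_rot: [-3.142, -0.157, -0.248]
contact_force: [-0.5, 0.1, -0.3]
finger_gap: 0.092
grip_force: 30.0
```

```bash
python3 -m creep '[{"wx":0,"wy":0,"wz":0,"x":-0.1,"y":0,"z":-0.02,"grip":0.6},{"wx":0,"wy":0,"wz":0,"x":-0.15,"y":0,"z":-0.02,"grip":0.6},{"wx":0,"wy":0,"wz":0,"x":-0.15,"y":0,"z":-0.02,"grip":0.6}]'
python3 -m creep '[{"wx":0,"wy":0,"wz":0,"x":-0.05,"y":0,"z":-0.01,"grip":0.6},{"wx":0,"wy":0,"wz":0,"x":-0.1,"y":0,"z":-0.01,"grip":0.6},{"wx":0,"wy":0,"wz":0,"x":-0.1,"y":0,"z":-0.01,"grip":0.6}]'
```

```text
time: 22.55
position: [503.6, 93.9, 19.1]
eef_rot: [-3.141, -0.158, -0.248]
contact_force: [0.6, -1.5, -0.3]
finger_gap: 0.094
grip_force: 30.0
time: 22.92
position: [503.4, 94.1, 19.4]
eef_rot: [-3.141, -0.159, -0.248]
contact_force: [3.8, -0.8, 0.5]
finger_gap: 0.097
grip_force: 30.0
```

```bash
python3 -m creep '[{"wx":0,"wy":-0.03,"wz":0,"x":0,"y":0,"z":0.2,"grip":0.6},{"wx":0,"wy":-0.06,"wz":0,"x":-0.01,"y":0,"z":0.45,"grip":0.6},{"wx":0,"wy":-0.087,"wz":0,"x":-0.02,"y":0,"z":0.65,"grip":0.6},{"wx":0,"wy":-0.087,"wz":0,"x":-0.02,"y":0,"z":0.65,"grip":0.6},{"wx":0,"wy":-0.087,"wz":0,"x":-0.02,"y":0,"z":0.65,"grip":0.6}]'
python3 -m creep '[{"wx":0,"wy":0,"wz":0,"x":0,"y":0,"z":0,"grip":3},{"wx":0,"wy":0,"wz":0,"x":0,"y":0,"z":0,"grip":3},{"wx":0,"wy":0,"wz":0,"x":0,"y":0,"z":0,"grip":3},{"wx":0,"wy":-0.07,"wz":0,"x":0,"y":0,"z":-2,"grip":3},{"wx":0,"wy":-0.07,"wz":0,"x":0,"y":0,"z":-4,"grip":2},{"wx":0,"wy":-0.07,"wz":0,"x":4,"y":0,"z":-4,"grip":0},{"wx":0,"wy":-0.07,"wz":0,"x":6.9,"y":0,"z":-4,"grip":0},{"wx":0,"wy":-0.07,"wz":0,"x":6.9,"y":0,"z":-4,"grip":0},{"wx":0,"wy":-0.07,"wz":0,"x":6.9,"y":0,"z":-4,"grip":0},{"wx":0,"wy":-0.07,"wz":0,"x":6.9,"y":0,"z":-4,"grip":0}]'
```

```text
time: 23.55
position: [503.8, 93.9, 12.5]
eef_rot: [-3.141, -0.071, -0.248]
contact_force: [6.1, -2.1, 0.6]
finger_gap: 0.096
grip_force: 30.0
time: 24.8
position: [565.6, 78.3, 56.8]
eef_rot: [3.141, 0.002, -0.247]
contact_force: [0.9, -0.1, -0.4]
finger_gap: 0.005
grip_force: 0.0
```

```bash
python3 -m creep '[{"wx":0,"wy":0,"wz":0,"x":0.3,"y":0,"z":2,"grip":0},{"wx":0,"wy":0,"wz":0,"x":0.3,"y":0,"z":3,"grip":0},{"wx":0,"wy":0,"wz":0,"x":0.3,"y":0,"z":3.3,"grip":0},{"wx":0,"wy":0,"wz":0,"x":0.3,"y":0,"z":3.5,"grip":0},{"wx":0,"wy":0,"wz":0,"x":0.3,"y":0,"z":3.5,"grip":0}]'
python3 -m creep '[{"wx":0,"wy":0,"wz":0,"x":0,"y":0,"z":0.15,"grip":0},{"wx":0,"wy":0,"wz":0,"x":0,"y":0,"z":0.3,"grip":0},{"wx":0,"wy":0,"wz":0,"x":0,"y":0,"z":0.3,"grip":0}]'
python3 -m creep '[{"wx":0,"wy":0,"wz":0,"x":0,"y":0,"z":0.15,"grip":0},{"wx":0,"wy":0,"wz":0,"x":0,"y":0,"z":0.3,"grip":0},{"wx":0,"wy":0,"wz":0,"x":0,"y":0,"z":0.3,"grip":0}]'
python3 -m creep '[{"wx":0,"wy":0,"wz":0,"x":0,"y":0,"z":0.1,"grip":0},{"wx":0,"wy":0,"wz":0,"x":0,"y":0,"z":0.2,"grip":0},{"wx":0,"wy":0,"wz":0,"x":0,"y":0,"z":0.3,"grip":0},{"wx":0,"wy":0,"wz":0,"x":0,"y":0,"z":0.3,"grip":0}]'
```

```text
time: 25.42
position: [570.3, 77.1, 22.5]
eef_rot: [-3.142, -0.0, -0.248]
contact_force: [-0.1, -0.8, -0.1]
finger_gap: 0.013
grip_force: 0.0
time: 25.8
position: [570.5, 77.1, 19.4]
eef_rot: [-3.141, -0.001, -0.248]
contact_force: [1.6, -0.6, 1.8]
finger_gap: 0.005
grip_force: 0.6
time: 26.18
position: [569.6, 77.1, 15.7]
eef_rot: [3.141, 0.001, -0.248]
contact_force: [-0.6, 1.2, 0.3]
finger_gap: 0.003
grip_force: 0.0
time: 26.68
position: [570.0, 77.1, 13.1]
eef_rot: [3.142, 0.0, -0.248]
contact_force: [0.1, 0.3, -0.4]
finger_gap: 0.005
grip_force: 0.0
```

```bash
python3 -m creep '[{"wx":0,"wy":0,"wz":0,"x":0,"y":0,"z":0.1,"grip":0},{"wx":0,"wy":0,"wz":0,"x":0,"y":0,"z":0.25,"grip":0},{"wx":0,"wy":0,"wz":0,"x":0,"y":0,"z":0.25,"grip":0}]'
python3 -m creep '[{"wx":0,"wy":0,"wz":0,"x":0,"y":0,"z":-2,"grip":0},{"wx":0,"wy":0,"wz":0,"x":0,"y":0,"z":-5,"grip":0},{"wx":0,"wy":0,"wz":0,"x":-6,"y":6,"z":-10,"grip":0},{"wx":0,"wy":0,"wz":0,"x":-12,"y":12,"z":-15,"grip":0},{"wx":0,"wy":0,"wz":0,"x":-12,"y":18,"z":-15,"grip":0},{"wx":0,"wy":0,"wz":0,"x":-12,"y":24,"z":-15,"grip":0},{"wx":0,"wy":0,"wz":0,"x":-12,"y":34,"z":-15,"grip":0},{"wx":0,"wy":0,"wz":0,"x":-12,"y":44,"z":-15,"grip":0},{"wx":0,"wy":0,"wz":0,"x":-12,"y":44,"z":-15,"grip":0},{"wx":0,"wy":0,"wz":0,"x":-12,"y":44,"z":-15,"grip":0},{"wx":0,"wy":0,"wz":0,"x":-12,"y":44,"z":-15,"grip":0}]'; python3 look.py end 8 130
python3 - <<'E'
from fit import *
a0=load("top");b0=load("top_end")
g=lambda c:c["img"].mean(2).astype(np.uint8)
d=np.array([.9713,-.2377]);r=np.array([-.2377,-.9713])
for cam in("top","side"):
  a0=load(cam);a=g(a0);b=g(load(cam+"_end"))
  for nm,uv in(("mid",(122,3.5)),("small",(104,55)),("midnose",(108,0)),("smallnose",(90,52))):
    w=O+uv[0]*d+uv[1]*r;x,y=proj(a0,[[*w,18]])[0].astype(int)
    f=lambda i,m:cv2.resize(i[y-m:y+m,x-m:x+m],None,fx=8,fy=8,interpolation=cv2.INTER_CUBIC)
    R=cv2.matchTemplate(f(b,9),f(a,5),cv2.TM_CCOEFF_NORMED);_,v,_,l=cv2.minMaxLoc(R);print(cam,nm,round(v,3),(np.array(l)-32)/8)
# height check by both views: shank lateral centres on home plane (underside 5 -> flank mid ~11), side bias ~3
for cam,b in(("top",.2),("side",3.1)):
  for nm,v0,rs in(("mid",2.9,[(-70,-45),(-25,0),(45,65)]),("small",54.9,[(-55,-42),(-20,0),(42,55)])):
    for rr in rs:
      e=lat(load(cam+"_end"),O,-.2475,11,np.arange(*rr,1.),v0+b,11);print(cam,nm,rr,(np.nanmedian(e.mean(1))-b).round(2),np.nanmedian(e[:,1]-e[:,0]).round(1))
E
```

```text
time: 27.05
position: [570.3, 77.1, 12.1]
eef_rot: [-3.142, -0.001, -0.248]
contact_force: [-3.0, 0.1, 10.2]
finger_gap: 0.003
grip_force: 5.5
time: 28.42
position: [344.7, -324.3, 160.8]
eef_rot: [3.14, -0.001, -0.253]
contact_force: [-0.0, 1.2, -0.3]
finger_gap: 0.004
grip_force: 0.0
28.525 [ 345.43 -319.93  160.37] [-3.1405e+00  6.0000e-04 -2.4970e-01] [-0.2  0.4 -0.9] 0.007581483858092253 0.0
top mid 0.998 [0. 0.]
top small 0.997 [0. 0.]
top midnose 0.967 [ 0.    -0.125]
top smallnose 0.991 [0. 0.]
side mid 0.994 [0. 0.]
side small 0.986 [0. 0.]
side midnose 0.861 [ 0.25 -0.25]
side smallnose 0.831 [ 0.25 -0.25]
top mid (-70, -45) 2.71 12.9
top mid (-25, 0) 2.0 9.8
top mid (45, 65) 2.64 12.7
top small (-55, -42) 55.01 11.5
top small (-20, 0) 54.12 5.9
top small (42, 55) 54.99 12.0
side mid (-70, -45) 4.43 13.3
side mid (-25, 0) 3.12 11.7
side mid (45, 65) 4.35 14.0
side small (-55, -42) 56.18 11.8
side small (-20, 0) 54.24 11.0
side small (42, 55) 56.17 11.9fit.py:13: RuntimeWarning: divide by zero encountered in scalar divide
  f=lambda j,k:vs[j]+(t-p[j])/(p[k]-p[j])*(vs[k]-vs[j])
```

```bash
python3 -c "
from plant import bot
print(bot.sign_off())"
```

```text
the job is handed in; nothing more can be done
None
```

Both loose spanners are in their own pockets, flat, with the rings under the straps and both spring catches back in their closed positions in the last camera check. The job is handed in at about 28.5 s of the 72 s; the sign-off gave no verdict.

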